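Close the sealant test mould with its cover

TASK

Close the test mould with the blue-handled cover. Draw that cover out from under the low shelf by its blue tab, lay it flat on the open bench right clear of the shelf and let go; then take it by its middle handle, lift it, and lower it gently over the two pins, large hole on the large pin and tab between the yellow cheeks, keeping hold until it is all the way down, flush on the mould. Leave the orange cover and everything else on the bench where it is.

Things in the scene. Friction and masses are not known exactly. Their poses are not given: they have to be found in the camera images.
- cover_handle (a point): Centre of the blue handle of the cover to fit: a bar 70 long (x), 14 wide, 18 tall, over the middle of an aluminium plate 150 x 80 x 10 mm, on feet 24 mm tall at its ends. Point is 41 mm above the plate's underside, bar top 50. Cover's x: along the plate from tab end to large-hole end; z up out of its top. About 0.5 kg, centre of mass within 8 mm of this point sideways.
- cover_tab (a point): Grip point on the same cover's blue tab: upright fin on the plate's -x end, 75 to 125 mm from its centre, 14 wide, from 6 to 40 mm above the underside. Point: 105 mm from the centre, 25 mm up. Axes as the cover. At the start the cover lies flat on the bench, tab sticking straight out of the shelf's open front (-x of the shelf), handle covered by the shelf.
- cover_big_hole (a point): Centre of the cover's large hole (18.5 mm diameter, right through), on the plate's underside, 58 mm to +x of the plate's centre. Axes as the cover.
- cover_small_hole (a point): Centre of the cover's small hole (14.5 mm diameter, right through), on the plate's underside, 58 mm to -x of the plate's centre (tab end). Axes as the cover.
- big_pin (a point): Foot of the large brass pin (16 mm diameter, 24 tall, upper 8 mm tapered) on the level top face of the fixed lower mould half: aluminium block 150 x 80 mm, top 40 mm above the bench, on a dark base 240 x 130 x 12 mm. Mould's x: from small pin to large pin; z up.
- small_pin (a point): Foot of the small brass pin (12 mm diameter, 24 tall, upper 8 mm tapered) on the mould's top face, 116 mm from the large pin. Past this end, 90 to 135 mm from the mould's middle, stand two yellow cheeks 48 mm apart, tops 72 mm above the bench; the seated cover's tab lies between them. Axes as the mould.
- rack: Low white fixed shelf over two open-fronted bays on the bare bench (no sill), a cover in each. Origin on the bench below the middle of the board's front edge; x points into the shelf (draw covers out along -x). Board 160 deep, 272 wide, 78 to 90 mm above the bench; tins on it reach 144 mm. Steel walls 12 mm thick at y = 0 and +-130 mm.
- other_handle (a point): Middle handle (orange) of the other cover, same size with another hole pattern, in the other bay (either side); to be left alone. Same axes and position on its cover as cover_handle.
- beaker: White beaker, 72 mm across, 110 mm tall, loose; origin under its centre. Leave alone.
- tin: Paint tin, 84 mm across, 100 mm tall, loose; origin under its centre. Leave alone.
- mixpot: Small steel pot, 80 mm across, 70 mm tall, loose; origin under its centre. Leave alone.
- spatula: Spatula lying flat on the bench, loose. Leave alone.

How it is judged:
By the outcome, as a careful person would: the job done as asked, in the order asked, and still so for the second after the job is handed in, with the robot touching nothing.
It also fails if it takes over 67 s, if anything falls off the work surface, if the arm or the gripper's body presses on something with over 40 N, if the wrist force passes 120 N, or if a joint passes its speed limit or range.

ROBOT

A 7-joint arm with a two-finger parallel gripper is mounted at the origin on the work surface. World frame = base frame: x ahead of the robot, y to its left, z up, the work surface at z = 0. Lengths are in m, angles in rad, forces in N, time in s.
With the tool pointing down it reaches from about 0.4 to 0.9 m from the base axis. Payload 5.5 kg.
Tool frame: the origin (TCP) lies midway between the tips of the shut fingers; the grasp point (between the pads) lies 19 mm behind it (env.grip_point_offset is the distance from the TCP to the grasp point, in m); z points along the fingers, y is the line along which they close (so a half turn about z gives the same grasp; the last joint's range is limited). The gripper opens to 92 mm and grips with 3 to 60 N. Pads are 19 mm wide; open, the fingers measure 130 mm over their backs; the gripper's body (75 mm by 190 mm) begins 47 mm behind the grasp point.
Start: joints at [1.471, 0.501, -0.427, 1.55, 0.221, 1.138, -0.21], TCP at [0.231, -0.608, 0.227] pointing down, gripper open.
Joint ranges: [-2.88, 2.88], [-0.31, 2.03], [-1.54, 1.56], [0.2, 2.42], [-1.41, 4.55], [0.19, 2.02], [-2.57, 2.57]. Speed limits (rad/s): [2.57, 2.57, 3.14, 3.14, 3.14, 3.14, 3.14].

INTERFACE

Orientations are given as a rotation vector (axis times angle).
In Python, from rig import env, camera, calibration, job gives the robot as it stands. The module is installed in compiled form; this text tells all that it offers.
- The arm moves only by the tool play_rows, never from a script. Its argument "deltas" is text: rows parted by semicolons, each of 5 numbers parted by spaces: the closure, from 0 (fully open) to 1 (shut), then the shift along the tool's x, y, z in mm, then the turn about the tool's z in degrees. A call has 1 to 10 rows; each row is the pose to reach, as a shift and turn from the pose commanded when the call began, along the tool's axes at that moment; what a row does not reach only later rows make up. A row lasts 1/12 s, in which the tool goes at most 41.7 mm and 7.16 degrees, less where a joint would pass 70% of its speed; a pose out of reach is approached as far as the arm can. A call with a gripper value outside its range is refused whole. The fingers move at their own pace and stop on an object; the grip force is fixed at half the most. Time passes only in rows, so rows that repeat a pose let the fingers close. It gives the time, the measured TCP pose, the force, the opening and the grip force at its end, in the units of the state.
- env.get_state(): the state, without advancing time (a new reading comes with each control period).
- camera(name): name is "scene" or "top" or "wrist"; returns (picture, depth): 480x640x3 uint8, blue, green, red; 480x640 float32, m along the optical axis (not along the pixel's ray), 0 where there is no reading.
- calibration(name): a dict with "K" (3x3 intrinsics, pixels), "D" ([k1, k2, p1, p2, k3] as OpenCV has them; the pictures are not rectified), "extrinsics" (4x4, takes a point from camera to world coordinates); the wrist camera has in their place "hand_eye" (4x4, takes a point from camera to tool coordinates, whose origin is the TCP and whose axes are the flange's). Camera axes: x right, y down, z forward; pixel columns grow to the right and rows downward; lengths in m; the calibration is good to about 2 mm. A picture is of the moment at which its call begins: read the wrist's pose just before it. calibration takes no time and is no camera call.
- job.sign_off(): hands the job in; it is judged then, once.
The state is a dict: "clock": time; "joint_positions": joint angles; "qd": joint speeds; "tau": joint torques, N m; "tcp_pos": TCP position; "tcp_rot": TCP orientation; "ft_force": force on the tool from outside, world axes, zero at the start; "wrist_torque": the same for the moment, N m; "finger_gap": finger opening in m; "finger_force": force on a finger pad.
Only numpy, scipy, OpenCV 4.12 (cv2) and the standard library are available. Lean on these libraries where they do the work, as an engineer would, in place of code of your own. Each camera call takes 0.05 s, during which the arm holds its last target. There are 200 camera calls.

## Working session

There is one attempt and no reset: what is moved stays moved. The work goes in short steps, Python scripts to look and compute and a tool call to move; the robot and the scene stay as the last step left them, time stands still between calls to the robot, and variables do not carry over. Pictures are saved under pics/ and viewed, at most 13 in all, crops included, and the job is handed in when it is done.

Besides the shell and the picture viewer there is one more tool, called by a JSON object that holds its "name" and its "arguments", one argument or row to a line. play_rows: Moves the arm, as the interface text tells. Its arguments: {"type":"object","properties":{"deltas":{"type":"string"}},"required":["deltas"]}

```bash
mkdir -p pics
cat > h.py <<'E'
import numpy as np, cv2
from scipy.spatial.transform import Rotation as R
from rig import env, camera, calibration, job
def snap(name):
    s=env.get_state(); c=calibration(name); im,d=camera(name)
    if name=="wrist":
        T=np.eye(4);T[:3,:3]=R.from_rotvec(s["tcp_rot"]).as_matrix();T[:3,3]=s["tcp_pos"];E=T@c["hand_eye"]
    else: E=np.array(c["extrinsics"])
    return im,d,np.array(c["K"]),np.array(c["D"]),E
def cloud(d,K,D,E):
    v,u=np.mgrid[0:480,0:640]
    p=cv2.undistortPoints(np.stack([u,v],-1).reshape(-1,1,2).astype(np.float64),K,D).reshape(480,640,2)
    P=np.concatenate([p*d[...,None],d[...,None]],-1)
    W=P@E[:3,:3].T+E[:3,3]; W[d==0]=np.nan
    return W
E
python3 - <<'E'
from h import *
for n in ("scene","top"):
    im,d,K,D,E=snap(n); cv2.imwrite(f"pics/{n}0.png",im); np.savez(f"{n}0.npz",im=im,W=cloud(d,K,D,E)); print(n,E.round(3).tolist())
s=env.get_state(); print(s["tcp_pos"],R.from_rotvec(s["tcp_rot"]).as_matrix().round(3).tolist(),s["clock"],s["finger_gap"]); print(calibration("wrist"),env.grip_point_offset)
E
```

```text
scene [[0.255, 0.567, -0.783, 1.593], [0.967, -0.164, 0.196, -0.188], [-0.017, -0.807, -0.59, 0.84], [0.0, 0.0, 0.0, 1.0]]
top [[-0.018, -0.985, 0.17, 0.348], [-1.0, 0.015, -0.019, 0.091], [0.016, -0.171, -0.985, 1.414], [0.0, 0.0, 0.0, 1.0]]
[ 0.23040511 -0.60710889  0.22577085] [[0.935, 0.355, -0.001], [0.355, -0.935, 0.002], [0.0, -0.002, -1.0]] 0.1 0.09196189083534632
{'K': array([[338.48940349,   0.        , 316.61831034],
       [  0.        , 338.48940349, 240.86821347],
       [  0.        ,   0.        ,   1.        ]]), 'D': array([0.00797049, 0.        , 0.        , 0.        , 0.        ]), 'hand_eye': array([[-6.92312281e-04, -9.62378830e-01, -2.71710338e-01,
         7.25589239e-02],
       [ 9.99999671e-01, -7.81359820e-04,  2.19542979e-04,
        -2.28285182e-05],
       [-4.23587057e-04, -2.71710096e-01,  9.62379054e-01,
        -1.58085389e-01],
       [ 0.00000000e+00,  0.00000000e+00,  0.00000000e+00,
         1.00000000e+00]])} 0.0188
```

View pics/scene0.png

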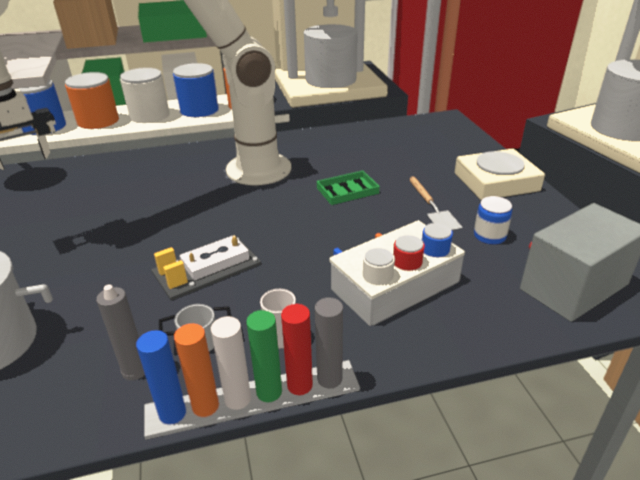

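View pics/top0.png

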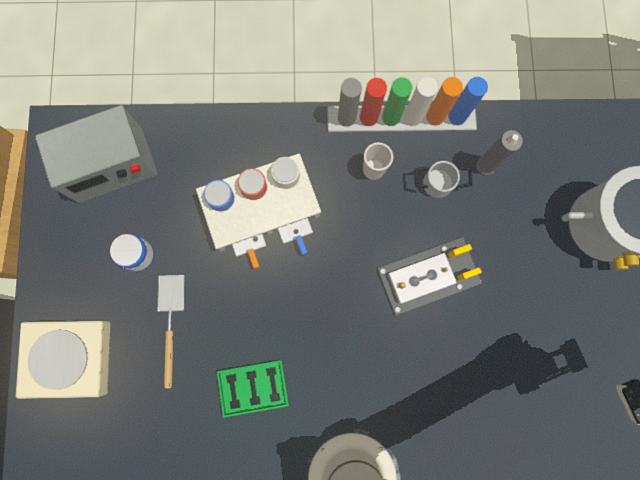

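The overview shows the rack at top (200–320, 155–245), with the blue tab at (300,243) and the orange one at (253,258). The mould is at (430,277) with its yellow cheeks to the right, at -y. Next I'll measure these.

Run:
```python
from h import *
z=np.load("top0.npz");im=z["im"];W=z["W"];hsv=cv2.cvtColor(im,cv2.COLOR_BGR2HSV)
def rect(m,name):
    P=W[m];P=P[~np.isnan(P[:,0])]
    c,sz,a=cv2.minAreaRect(P[:,:2].astype(np.float32)); b=cv2.boxPoints((c,sz,a))
    print(name,len(P),"c",np.round(c,4),"sz",np.round(sz,3),"a",round(a,1),"z",np.percentile(P[:,2],[5,50,95]).round(3),"corners",b.round(3).tolist())
def win(u0,u1,v0,v1):
    m=np.zeros((480,640),bool);m[v0:v1,u0:u1]=1;return m
H,S,V=cv2.split(hsv)
rect(win(285,320,225,262)&(H>100)&(H<125)&(S>150)&(V>80)&(W[...,2]>.03),"blue tab")
rect(win(240,265,245,272)&(H<20)&(S>150)&(W[...,2]>.03),"orange tab")
rect(win(190,330,150,255)&(W[...,2]>.083)&(W[...,2]<.097)&(S<80),"board")
rect(win(440,490,235,290)&(H>20)&(H<35)&(S>150)&(W[...,2]>.06),"cheeks")
rect(win(370,490,230,320)&(W[...,2]>.034)&(W[...,2]<.046)&(S<60)&(V>130),"mouldtop")
m=win(370,450,230,320)&(W[...,2]>.052)
rect(m,"pins")
n,l,st,c=cv2.connectedComponentsWithStats(m.astype(np.uint8))
for i in range(1,n): print(st[i],c[i],np.nanmean(W[l==i],0).round(4))
cv2.imwrite("pics/crop1.png",cv2.resize(im[140:330,190:500],None,fx=2.5,fy=2.5,interpolation=cv2.INTER_CUBIC))
```

```text
blue tab 6 c [0.5578 0.1064] sz [0.013 0.01 ] a 10.5 z [0.038 0.039 0.042] corners [[0.550000011920929, 0.10999999940395355], [0.5519999861717224, 0.10000000149011612], [0.5649999976158142, 0.10300000011920929], [0.5630000233650208, 0.11299999803304672]]
orange tab 99 c [0.5403 0.2333] sz [0.049 0.013] a 20.0 z [0.035 0.039 0.044] corners [[0.5149999856948853, 0.23100000619888306], [0.5199999809265137, 0.21899999678134918], [0.5649999976158142, 0.23499999940395355], [0.5609999895095825, 0.24799999594688416]]
board 4764 c [0.6779 0.2156] sz [0.162 0.272] a 18.8 z [0.086 0.09  0.095] corners [[0.5569999814033508, 0.3179999887943268], [0.6449999809265137, 0.061000000685453415], [0.7990000247955322, 0.11299999803304672], [0.7110000252723694, 0.3709999918937683]]
cheeks 210 c [ 0.514  -0.2791] sz [0.075 0.081] a 18.9 z [0.066 0.073 0.077] corners [[0.4650000035762787, -0.2529999911785126], [0.492000013589859, -0.33000001311302185], [0.5630000233650208, -0.3050000071525574], [0.5360000133514404, -0.2280000001192093]]
mouldtop 1640 c [ 0.4839 -0.1914] sz [0.08 0.15] a 19.3 z [0.036 0.041 0.045] corners [[0.42100000381469727, -0.1340000033378601], [0.47099998593330383, -0.2750000059604645], [0.5460000038146973, -0.24899999797344208], [0.4970000088214874, -0.1080000028014183]]
pins 54 c [ 0.4831 -0.1911] sz [0.014 0.128] a 18.5 z [0.054 0.062 0.066] corners [[0.4560000002384186, -0.13300000131130219], [0.4970000088214874, -0.2540000081062317], [0.5099999904632568, -0.25], [0.4699999988079071, -0.12800000607967377]]
[442 267   6   5  22] [444.5        268.72727273] [ 0.5023 -0.2433  0.0599]
[400 282   6   6  32] [402.5 284.5] [ 0.4648 -0.1366  0.0619]
```

View pics/crop1.png

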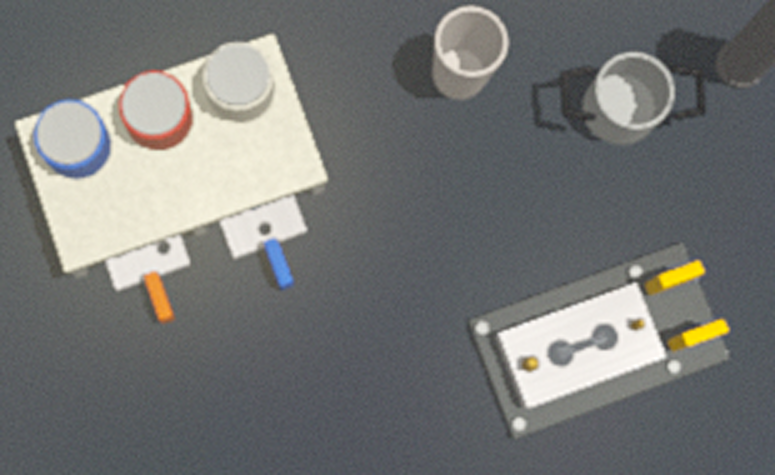

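The crop shows the blue tab from about (297,237) to (305,254) full-frame, with the plate edge out of the shelf. My blue mask was too tight, so I'll redo that and compute the approach.

```bash
cat >> h.py <<'E'
def shift(goal,yaw=None):
    """tool-frame mm shift and turn(deg) from the present pose to world goal / world yaw of tool x"""
    s=env.get_state();M=R.from_rotvec(s["tcp_rot"]).as_matrix()
    d=M.T@(np.array(goal)-s["tcp_pos"])*1000; y0=np.degrees(np.arctan2(M[1,0],M[0,0]))
    print("at",np.round(s["tcp_pos"],4),"yaw",y0.round(2),"shift",d.round(1),"turn",None if yaw is None else round((y0-yaw+180)%360-180,2),"t",s["clock"],"q",np.round(s["joint_positions"],2))
E
python3 - <<'E'
from h import *
z=np.load("top0.npz");im=z["im"].astype(int);W=z["W"]
m=np.zeros((480,640),bool);m[228:260,285:320]=1
m&=(im[...,0]-im[...,2]>60)
P=W[m];Q=P[P[:,2]>.03]
print(m.sum(),len(Q),cv2.minAreaRect(Q[:,:2].astype(np.float32)),Q.mean(0))
c,sz,a=cv2.minAreaRect(Q[:,:2].astype(np.float32))
shift([c[0],c[1],.226],18.8); shift([c[0]-.05,c[1]-.016,.2],18.8)
E
```

```text
114 99 ((0.5732467770576477, 0.1121678426861763), (0.04791868105530739, 0.012900176458060741), 19.20905303955078) [0.57211417 0.11189063 0.04013688]
at [ 0.2304 -0.6071  0.2258] yaw 20.79 shift [ 575.8 -550.8    0.8] turn 1.99 t 0.1 q [ 1.47  0.5  -0.43  1.55  0.22  1.14 -0.21]
at [ 0.2304 -0.6071  0.2258] yaw 20.79 shift [ 523.4 -553.5   26.8] turn 1.99 t 0.1 q [ 1.47  0.5  -0.43  1.55  0.22  1.14 -0.21]
```

{"name": "play_rows", "arguments": {
  "deltas": "0 38 -37 0 1; 0 76 -73 0 2; 0 114 -110 0 2; 0 147 -141 0 2; 0 175 -168 0 2; 0 204 -195 0 2; 0 232 -222 0 2; 0 261 -250 0 2; 0 290 -277 0 2; 0 318 -305 0 2"
}}

```text
clock: 0.93
tcp_pos: [0.4099, -0.2295, 0.2267]
tcp_rot: [3.099, 0.512, -0.0]
ft_force: [0.2, -0.1, -0.3]
finger_gap: 0.0917
finger_force: 0.0
```

{"name": "play_rows", "arguments": {
  "deltas": "0 38 -27 0 0; 0 65 -52 0 0; 0 92 -80 0 0; 0 120 -107 0 0; 0 150 -135 0 0; 0 180 -162 0 0; 0 207 -190 0 0; 0 225 -215 0 0; 0 236 -233 0 0; 0 240 -240 0 0"
}}

```text
clock: 1.77
tcp_pos: [0.5595, 0.078, 0.2266]
tcp_rot: [-3.095, -0.521, -0.0]
ft_force: [0.2, 0.5, 0.4]
finger_gap: 0.0919
finger_force: 0.0
```

Run:
```python
from h import *
im,d,K,D,E=snap("wrist");W=cloud(d,K,D,E);np.savez("w1.npz",im=im,W=W);cv2.imwrite("pics/w1.png",im)
i=im.astype(int);m=(i[...,0]-i[...,2]>60)&(abs(W[...,2]-.04)<.008)&(np.hypot(W[...,0]-.573,W[...,1]-.112)<.06)
Q=W[m];print(len(Q),cv2.minAreaRect(Q[:,:2].astype(np.float32)),np.median(Q[:,2]))
shift([.5685,.1106,.1],18.8)
```

```text
630 ((0.5720759630203247, 0.11559713631868362), (0.04968980699777603, 0.013786202296614647), 20.452041625976562) 0.03991828351576457
at [0.5593 0.0776 0.2266] yaw 19.11 shift [ 19.4 -27.9 126.6] turn 0.31 t 1.8167 q [ 0.42  0.41 -0.76  1.76  0.32  1.09 -1.69]
```

View pics/w1.png

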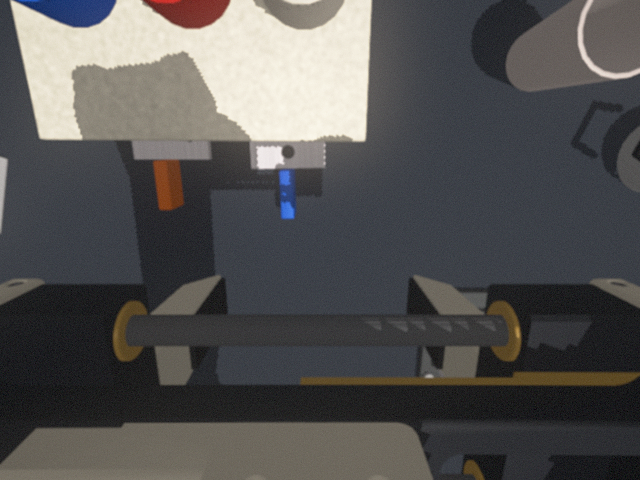

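The wrist view shows the blue tab at (287,195) and the orange one at (168,185). The plate's front edge with its small hole is at (288,152). The path is clear, so I'll go down onto the tab.

{"name": "play_rows", "arguments": {
  "deltas": "0 10 -16 25 0; 0 19 -32 60 -0.4; 0 19 -32 95 -0.4; 0 19 -32 130 -0.4; 0 19 -32 160 -0.4; 0 19 -32 185 -0.4; 0 19 -32 203 -0.4; 0 19 -32 213 -0.4; 0 19 -32 217 -0.4; 0 19 -32 218 -0.4"
}}

```text
clock: 2.65
tcp_pos: [0.5671, 0.1082, 0.0084]
tcp_rot: [3.097, 0.522, -0.002]
ft_force: [0.9, 0.6, 0.1]
finger_gap: 0.0921
finger_force: 0.0
```

{"name": "play_rows", "arguments": {
  "deltas": "0.5 0 0 0 0; 0.8 0 0 0 0; 1 0 0 0 0; 1 0 0 0 0; 1 0 0 0 0; 1 0 0 0 0; 1 0 0 0 0; 1 0 0 0 0"
}}

```text
clock: 3.32
tcp_pos: [0.5673, 0.1095, 0.0088]
tcp_rot: [3.098, 0.524, 0.0]
ft_force: [0.2, 0.9, -0.7]
finger_gap: 0.0432
finger_force: 0.0
```

{"name": "play_rows", "arguments": {
  "deltas": "1 0 0 0 0; 1 0 0 0 0; 1 0 0 0 0; 1 0 0 0 0; 1 0 0 0 0; 1 0 0 0 0; 1 0 0 0 0; 1 0 0 0 0"
}}

```text
clock: 3.98
tcp_pos: [0.5671, 0.1099, 0.0087]
tcp_rot: [-3.097, -0.524, 0.0]
ft_force: [-0.5, 2.1, -0.9]
finger_gap: 0.0139
finger_force: 29.6
```

Run:
```python
from h import *
shift([.567,.114,.008],19.5)
```

```text
at [0.5671 0.1099 0.0087] yaw 19.22 shift [ 1.2 -3.9  0.7] turn -0.28 t 3.9833 q [ 0.21  0.72 -0.59  1.86  0.58  0.73 -1.94]
```

The tab is gripped: gap 13.9 mm, force 30 N. Now I'll draw it straight out.

{"name": "play_rows", "arguments": {
  "deltas": "1 -4 0 0 0; 1 -14 0 0 0; 1 -28 0 0 0; 1 -42 0 0 0; 1 -56 0 0 0; 1 -70 0 0 0; 1 -84 0 0 0; 1 -96 0 0 0; 1 -103 0 0 0; 1 -105 0 0 0"
}}

```text
clock: 4.82
tcp_pos: [0.4668, 0.0739, 0.0088]
tcp_rot: [3.097, 0.522, -0.001]
ft_force: [0.7, 0.5, -1.7]
finger_gap: 0.0135
finger_force: 29.9
```

{"name": "play_rows", "arguments": {
  "deltas": "1 -6 0 0 0; 1 -16 0 0 0; 1 -28 0 0 0; 1 -40 0 0 0; 1 -50 0 0 0; 1 -56 0 0 0; 1 -58 0 0 0; 1 -58 0 0 0"
}}

```text
clock: 5.48
tcp_pos: [0.4124, 0.0555, 0.0087]
tcp_rot: [3.097, 0.523, -0.002]
ft_force: [-2.7, -0.7, -0.7]
finger_gap: 0.0137
finger_force: 29.9
```

Run:
```python
from h import *
im,d,K,D,E=snap("top");W=cloud(d,K,D,E);np.savez("top2.npz",im=im,W=W);cv2.imwrite("pics/t2.png",cv2.resize(im[140:330,190:500],None,fx=2.5,fy=2.5))
shift([.567,.114,.008],19.5)
```

```text
at [0.4125 0.0555 0.0086] yaw 19.18 shift [165.1  -4.5   0.4] turn -0.32 t 5.5333 q [ 0.31  0.53 -0.59  2.25  0.6   0.53 -1.98]
```

View pics/t2.png

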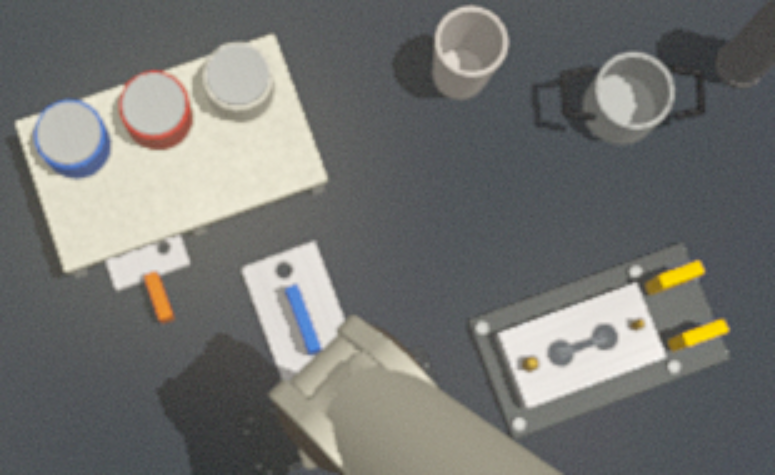

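The cover is out, with a clear gap to the shelf: the handle runs (290,290)–(315,350) in the crop, and the plate's far edge is at (280,255). Releasing and rising.

{"name": "play_rows", "arguments": {
  "deltas": "0.5 0 0 0 0; 0.4 0 0 0 0; 0.3 0 0 0 0; 0.3 0 0 0 0; 0.3 0 0 0 0; 0.3 0 0 0 0; 0.3 0 0 0 0; 0.3 0 0 0 0"
}}

```text
clock: 6.2
tcp_pos: [0.4134, 0.056, 0.0087]
tcp_rot: [-3.098, -0.524, -0.0]
ft_force: [0.4, -0.4, 0.2]
finger_gap: 0.0619
finger_force: 0.0
```

{"name": "play_rows", "arguments": {
  "deltas": "0.3 0 0 -10 0; 0.3 0 0 -30 0; 0.3 0 0 -60 0; 0.3 10 0 -95 0; 0.3 30 0 -130 0; 0.3 45 0 -160 0; 0.3 55 0 -180 0; 0.3 60 0 -190 0; 0.3 60 0 -190 0; 0.3 60 0 -190 0"
}}

```text
clock: 7.03
tcp_pos: [0.4692, 0.0753, 0.1983]
tcp_rot: [3.097, 0.523, -0.001]
ft_force: [-0.2, 0.1, -0.6]
finger_gap: 0.0644
finger_force: 0.0
```

Run:
```python
from h import *
im,d,K,D,E=snap("wrist");W=cloud(d,K,D,E);np.savez("w2.npz",im=im,W=W);cv2.imwrite("pics/w2.png",im)
i=im.astype(int);b=(i[...,0]-i[...,2]>60)
m=b&(abs(W[...,2]-.05)<.006)&(W[...,0]>.4);Q=W[m]
r=cv2.minAreaRect(Q[:,:2].astype(np.float32));print(len(Q),r,np.median(Q[:,2]))
m=b&(abs(W[...,2]-.04)<.006)&(W[...,0]<.47);Q=W[m]
if len(Q)>10:print("tab",len(Q),cv2.minAreaRect(Q[:,:2].astype(np.float32)))
m=(abs(W[...,2]-.01)<.005)&(i.min(2)>110);Q=W[m];Q=Q[np.hypot(Q[:,0]-.51,Q[:,1]-.09)<.1]
print("plate",len(Q),cv2.minAreaRect(Q[:,:2].astype(np.float32)))
shift([r[0][0],r[0][1],.022])
```

```text
697 ((0.5140261650085449, 0.09148764610290527), (0.06664096564054489, 0.01128801517188549), 19.643789291381836) 0.050043081021134306
tab 652 ((0.41982796788215637, 0.05805199593305588), (0.049491431564092636, 0.013276660814881325), 18.847591400146484)
plate 10476 ((0.5131805539131165, 0.09114456176757812), (0.15030845999717712, 0.08009901642799377), 19.479576110839844)
at [0.4683 0.0751 0.1974] yaw 19.19 shift [ 49.1  -0.4 175.3] turn None t 7.0833 q [ 0.52  0.29 -0.84  2.    0.26  0.97 -1.69]
```

View pics/w2.png

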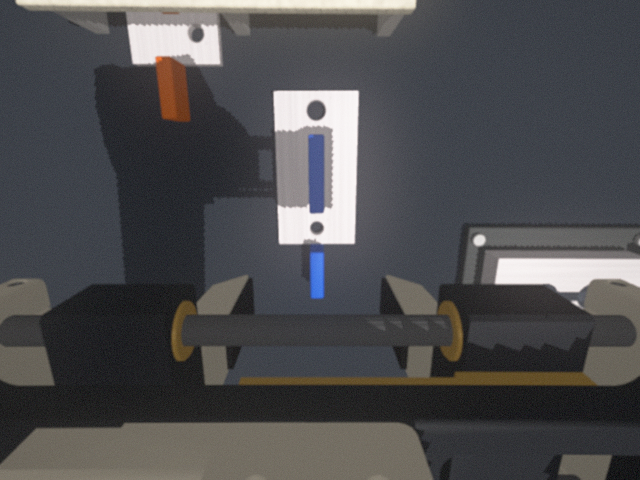

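The cover lies flat and clear of the shelf, with its handle at (316,173) in line with the gripper. I'll descend on the handle.

{"name": "play_rows", "arguments": {
  "deltas": "0.3 20 0 20 0; 0.3 38 0 45 0; 0.3 48 0 80 -0.2; 0.3 48 0 115 -0.2; 0.3 48 0 142 -0.2; 0.3 48 0 160 -0.2; 0.3 48 0 170 -0.2; 0.3 48 0 174 -0.2; 0.3 48 0 175 -0.2; 0.3 48 0 175 -0.2"
}}

```text
clock: 7.92
tcp_pos: [0.5153, 0.0916, 0.024]
tcp_rot: [-3.097, -0.529, -0.0]
ft_force: [-0.7, -0.6, -0.1]
finger_gap: 0.0642
finger_force: 0.0
```

{"name": "play_rows", "arguments": {
  "deltas": "1 0 0 0 0; 1 0 0 0 0; 1 0 0 0 0; 1 0 0 0 0; 1 0 0 0 0; 1 0 0 0 0; 1 0 0 0 0; 1 0 0 0 0; 1 0 0 0 0; 1 0 0 0 0"
}}

```text
clock: 8.75
tcp_pos: [0.5153, 0.0915, 0.0238]
tcp_rot: [-3.097, -0.529, 0.0]
ft_force: [-0.6, -0.5, 1.1]
finger_gap: 0.0138
finger_force: 30.0
```

{"name": "play_rows", "arguments": {
  "deltas": "1 0 0 0 0; 1 0 0 0 0; 1 0 0 0 0; 1 0 0 0 0; 1 0 0 -4 0; 1 0 0 -12 0; 1 0 0 -25 0; 1 0 0 -40 0; 1 0 0 -50 0; 1 0 0 -50 0"
}}

```text
clock: 9.58
tcp_pos: [0.5172, 0.0919, 0.0765]
tcp_rot: [3.096, 0.529, 0.007]
ft_force: [1.1, -0.0, -4.0]
finger_gap: 0.0138
finger_force: 30.0
```

Run:
```python
from h import *
shift([.46,-.1,.19],109)
print(env.get_state()["wrist_torque"],env.get_state()["finger_gap"])
```

```text
at [0.5172 0.0919 0.0765] yaw 19.38 shift [-117.2  162.1 -113.9] turn -89.62 t 9.5833 q [ 0.33  0.56 -0.7   1.97  0.5   0.79 -1.89]
[ 0.05435904 -0.20499195  0.00059491] 0.013763891849026284
```

The cover is held. I'll carry it high, turned by +90°, to a spot just past the cheek end of the mould. From there the wrist camera can see both pins.

{"name": "play_rows", "arguments": {
  "deltas": "1 0 0 -15 0; 1 0 0 -40 0; 1 0 0 -70 0; 1 0 0 -100 0; 1 -2 10 -130 -4; 1 -10 30 -155 -10; 1 -18 55 -178 -16; 1 -26 80 -197 -22; 1 -34 107 -210 -28; 1 -42 134 -217 -34"
}}

```text
clock: 10.42
tcp_pos: [0.5205, -0.05, 0.2926]
tcp_rot: [2.801, 1.418, 0.002]
ft_force: [1.2, 0.0, -5.4]
finger_gap: 0.0132
finger_force: 30.0
```

Run:
```python
from h import *
shift([.5336,-.3326,.297],109.3)
```

```text
at [ 0.5205 -0.05    0.2926] yaw 53.72 shift [-220.1  177.8   -3.9] turn -55.58 t 10.4167 q [ 0.84  0.3  -0.96  1.78  0.26  1.2  -0.82]
```

{"name": "play_rows", "arguments": {
  "deltas": "1 -22 18 0 -6; 1 -46 37 0 -12; 1 -70 57 0 -18; 1 -94 76 0 -24; 1 -118 95 0 -30; 1 -142 115 0 -36; 1 -166 134 0 -42; 1 -187 151 0 -48; 1 -205 166 0 -53; 1 -215 174 0 -55.5"
}}

```text
clock: 11.25
tcp_pos: [0.53, -0.3299, 0.2894]
tcp_rot: [-1.827, -2.555, 0.003]
ft_force: [0.9, -0.2, -5.1]
finger_gap: 0.0136
finger_force: 30.0
```

{"name": "play_rows", "arguments": {
  "deltas": "1 0 0 0 0; 1 0 0 0 0; 1 0 0 0 0; 1 0 0 0 0; 1 0 0 0 0"
}}

```text
clock: 11.67
tcp_pos: [0.5319, -0.3238, 0.291]
tcp_rot: [1.824, 2.557, -0.0]
ft_force: [0.6, -0.2, -4.6]
finger_gap: 0.014
finger_force: 30.0
```

Run:
```python
from h import *
im,d,K,D,E=snap("wrist");W=cloud(d,K,D,E);np.savez("w3.npz",im=im,W=W,E=E);cv2.imwrite("pics/w3.png",im)
shift([.484,-.191,.15],109.3)
i=im.astype(int)
m=(abs(W[...,2]-.04)<.006)&(i.min(2)>100)&(np.hypot(W[...,0]-.484,W[...,1]+.191)<.1);Q=W[m]
print("mould",len(Q),cv2.minAreaRect(Q[:,:2].astype(np.float32)))
```

```text
at [ 0.5319 -0.324   0.291 ] yaw 108.98 shift [141.5  -2.  141. ] turn -0.32 t 11.7167 q [ 1.21  0.56 -1.03  1.54  0.49  1.32  0.46]
mould 10016 ((0.4807804822921753, -0.18566682934761047), (0.07995642721652985, 0.1437225341796875), 18.88260269165039)
```

View pics/w3.png

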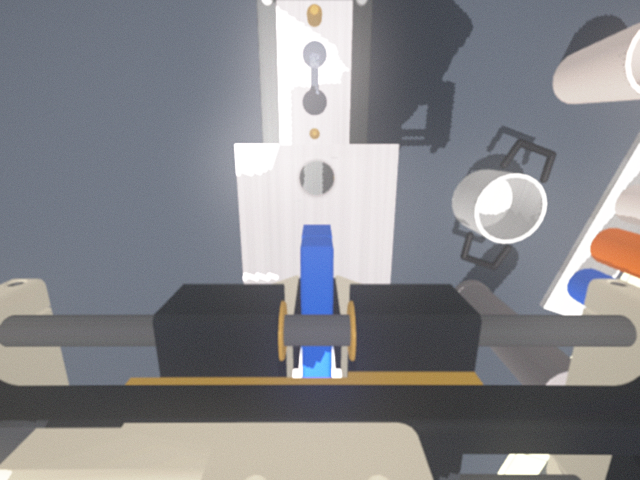

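The wrist view shows the big pin at (315,12), the small pin at (315,133), and the cover's large hole at (317,177) on the held plate. I'll compute the offsets in tool axes.

Run:
```python
from h import *
z=np.load("w3.npz");im=z["im"];W=z["W"];E=z["E"];i=im.astype(int)
c=calibration("wrist");K=np.array(c["K"]);D=np.array(c["D"])
T=E@np.linalg.inv(c["hand_eye"]);Mi=np.linalg.inv(T)
def tool(P): return np.asarray(P)@Mi[:3,:3].T+Mi[:3,3]
def ray(uv,zw):
    p=cv2.undistortPoints(np.array([[uv]],float),K,D).ravel();r=E[:3,:3]@np.array([p[0],p[1],1]);o=E[:3,3]
    return o+r*(zw-o[2])/r[2]
res={}
for n,(u,v,zt) in dict(big=(315,12,.058),small=(315,133,.058)).items():
    m=np.zeros((480,640),bool);m[max(v-13,0):v+12,u-13:u+13]=1
    m&=(i[...,2]-i[...,0]>45)
    vv,uu=np.nonzero(m);P=W[m];zz=np.nanpercentile(P[:,2],[10,50,90])
    w=ray((uu.mean(),vv.mean()),.058);res[n]=w
    print(n,m.sum(),uu.min(),uu.max(),vv.min(),vv.max(),uu.mean(),vv.mean(),zz.round(3),"world",w.round(4),"tool mm",(tool(w)*1000).round(1))
d=res["big"]-res["small"];print("dist",np.hypot(d[0],d[1]),"yaw",np.degrees(np.arctan2(d[1],d[0])))
Tl=tool(W.reshape(-1,3)).reshape(W.shape)*1000
# held plate top: tool z ~ 24-10=14 mm ahead of TCP
m=(abs(Tl[...,2]-14)<5)&(Tl[...,0]>20)&(Tl[...,0]<85)&(abs(Tl[...,1])<50)
print("plate z",np.median(Tl[m][:,2]))
Q=Tl[m]
mm=m.astype(np.uint8)
for v in (155,200,225):
    us=np.nonzero(m[v,220:420])[0]+220;print(v,us.min(),us.max(),Tl[v,us.min()].round(1),Tl[v,us.max()].round(1))
for u in (255,290,350,380):
    vs=np.nonzero(m[:,u])[0];print(u,vs.min(),Tl[vs.min(),u].round(1))
h=(i.max(2)<120);h[:150]=0;h[205:]=0;h[:,:290]=0;h[:,345:]=0
h=cv2.morphologyEx(h.astype(np.uint8),cv2.MORPH_OPEN,np.ones((3,3)))
vv,uu=np.nonzero(h);print("hole",uu.min(),uu.max(),vv.min(),vv.max())
zt=(T@np.array([0,0,.014,1]))[2]
for uv in ((uu.min()-.5,(vv.min()+vv.max())/2),(uu.max()+.5,(vv.min()+vv.max())/2),(uu.mean(),vv.min()-.5),(uu.mean(),vv.max()+.5)): print((tool(ray(uv,zt))*1000).round(1))
```

```text
big 251 307 321 4 23 313.9880478087649 14.047808764940239 [0.054 0.061 0.065] world [ 0.4639 -0.136   0.058 ] tool mm [199.8  -3.2 233. ]
small 74 310 318 129 138 314.0945945945946 133.2972972972973 [0.058 0.061 0.064] world [ 0.5008 -0.244   0.058 ] tool mm [ 85.7  -3.4 233. ]
dist 0.11414670712852971 yaw 108.88538105239812
plate z 13.708093890333227
155 236 397 [ 68.5 -40.3  13.9] [68.4 38.9 13.8]
200 238 394 [ 46.1 -40.9  14.6] [46.2 38.8 13.9]
225 240 393 [ 33.1 -40.7  14.4] [33.6 38.6 11.7]
255 144 [ 73.7 -30.7  14. ]
290 144 [ 73.7 -13.5  12.9]
350 144 [73.7 15.7 13.8]
380 144 [73.7 30.4 14.1]Traceback (most recent call last):
  File "<stdin>", line 29, in <module>
    return umr_minimum(a, axis, None, out, keepdims, initial, where)
ValueError: zero-size array to reduction operation minimum which has no identity
```

{"name": "play_rows", "arguments": {
  "deltas": "1 20 0 0 0; 1 50 -1 0 0; 1 80 -2 10 0; 1 108 -2.4 30 0; 1 130 -2.4 60 0; 1 140 -2.4 95 0; 1 143 -2.4 130 0; 1 143 -2.4 160 0; 1 143 -2.4 178 0; 1 143 -2.4 183 0"
}}

```text
clock: 12.55
tcp_pos: [0.4808, -0.1896, 0.105]
tcp_rot: [-1.823, -2.553, 0.002]
ft_force: [-0.4, 0.9, -4.8]
finger_gap: 0.0136
finger_force: 30.0
```

{"name": "play_rows", "arguments": {
  "deltas": "1 0 0 0 0; 1 0 0 0 0; 1 0 0 0 0; 1 0 0 0 0; 1 0 0 0 0"
}}

```text
clock: 12.97
tcp_pos: [0.4839, -0.1912, 0.109]
tcp_rot: [1.826, 2.554, 0.0]
ft_force: [0.3, 0.0, -4.7]
finger_gap: 0.0138
finger_force: 30.0
```

Run:
```python
from h import *
im,d,K,D,E=snap("wrist");W=cloud(d,K,D,E);np.savez("w4.npz",im=im,W=W,E=E)
top=snap("top");np.savez("top4.npz",im=top[0],W=cloud(*top[1:]))
a=cv2.resize(im[40:280,190:450],None,fx=1.5,fy=1.5,interpolation=cv2.INTER_CUBIC);b=cv2.resize(top[0][210:330,360:500],None,fx=2.8,fy=3,interpolation=cv2.INTER_CUBIC)
cv2.imwrite("pics/w4.png",np.hstack([a,b[:360]]))
shift([.484,-.191,.15],109.0)
```

```text
at [ 0.4835 -0.1911  0.1085] yaw 108.86 shift [ -0.1   0.6 -41.5] turn -0.14 t 13.0667 q [ 1.07  0.59 -0.95  1.96  0.61  0.91  0.13]
```

View pics/w4.png

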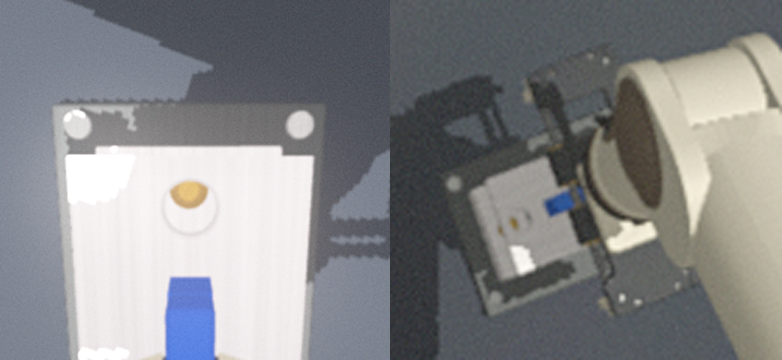

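Through the large hole at crop (190,207) the brass big pin shows at (189,194). Part of that shift is parallax, so I'll quantify it.

Run:
```python
from h import *
z=np.load("w4.npz");im=z["im"];W=z["W"];E=z["E"];i=im.astype(int)
c=calibration("wrist");K=np.array(c["K"]);D=np.array(c["D"])
Mi=np.linalg.inv(E@np.linalg.inv(c["hand_eye"]));Tl=(W@Mi[:3,:3].T+Mi[:3,3])*1000
s=im[150:205,290:345]
cv2.imwrite("pics/w4b.png",cv2.resize(s,None,fx=10,fy=10,interpolation=cv2.INTER_NEAREST))
br=(i[...,2]-i[...,0]>40);br[:150]=0;br[205:]=0;br[:,:290]=0;br[:,345:]=0
vv,uu=np.nonzero(br);print("brass",br.sum(),uu.min(),uu.max(),vv.min(),vv.max())
for q in np.unique(np.round(Tl[br][:,2])): print(q,(np.round(Tl[br][:,2])==q).sum(),end="; ")
P=Tl[br];print();near=P[P[:,2]<np.percentile(P[:,2],30)];print("near tip",near.mean(0),"all",P.mean(0),"range",P.min(0),P.max(0))
# depth through hole
g=Tl[...,2];h=(g>22);h[:140]=0;h[210:]=0;h[:,:290]=0;h[:,345:]=0
n,l,st,ce=cv2.connectedComponentsWithStats(h.astype(np.uint8));k=1+st[1:,4].argmax();print("hole",st[k],ce[k])
u0,v0,w,hh=st[k][:4];mk=(l==k)
def at(u,v,zt):
    p=cv2.undistortPoints(np.array([[[u,v]]],float),K,D).ravel();H=np.array(c["hand_eye"]);r=H[:3,:3]@np.array([p[0],p[1],1]);o=H[:3,3]*1000
    return (o+r*(zt-o[2])/r[2]).round(2)
print("rim L,R",at(u0-.5,ce[k][1],13.8),at(u0+w-.5,ce[k][1],13.8),"rim T,B",at(ce[k][0],v0-.5,13.8),at(ce[k][0],v0+hh-.5,13.8))
```

```text
brass 353 303 328 161 178
43.0 3; 44.0 51; 45.0 90; 46.0 39; 47.0 29; 48.0 29; 49.0 24; 50.0 33; 51.0 23; 52.0 20; 53.0 11; nan 0; 
near tip [nan nan nan] all [nan nan nan] range [nan nan nan] [nan nan nan]
hole [299 160  35  35 955] [316.16439791 177.25549738]
rim L,R [57.69 -9.7  13.8 ] [57.68  7.83 13.8 ] rim T,B [66.33 -0.84 13.8 ] [49.05 -0.86 13.8 ]<stdin>:10: RuntimeWarning: Mean of empty slice.
  ret = um.true_divide(
```

View pics/w4b.png

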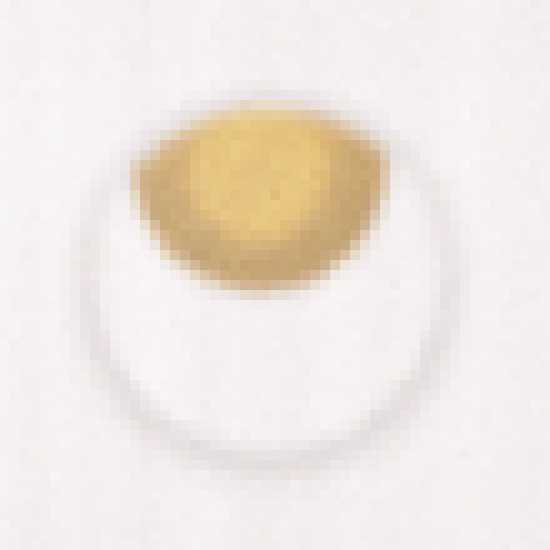

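{"name": "play_rows", "arguments": {
  "deltas": "1 1.2 0.1 0 0; 1 2.4 0.2 2 0; 1 2.4 0.2 5 0; 1 2.4 0.2 9 0; 1 2.4 0.2 13 0; 1 2.4 0.2 15 0; 1 2.4 0.2 16 0; 1 2.4 0.2 16 0; 1 2.4 0.2 16 0; 1 2.4 0.2 16 0"
}}

```text
clock: 13.9
tcp_pos: [0.4826, -0.1884, 0.0918]
tcp_rot: [1.827, 2.556, 0.0]
ft_force: [-0.0, 0.4, -4.1]
finger_gap: 0.0135
finger_force: 30.0
```

Run:
```python
from h import *
im,d,K,D,E=snap("wrist");i=im.astype(int);np.savez("w5.npz",im=im,d=d)
cv2.imwrite("pics/w5.png",cv2.resize(im[150:205,290:345],None,fx=10,fy=10,interpolation=cv2.INTER_NEAREST))
shift([.484,-.191,.15],109.0);print(env.get_state()["ft_force"])
```

```text
at [ 0.4827 -0.1884  0.0919] yaw 108.89 shift [ -2.9   0.4 -58.1] turn -0.11 t 13.95 q [ 1.05  0.61 -0.93  1.98  0.64  0.88  0.11]
[-0.06414802 -0.37128676 -4.56644983]
```

View pics/w5.png

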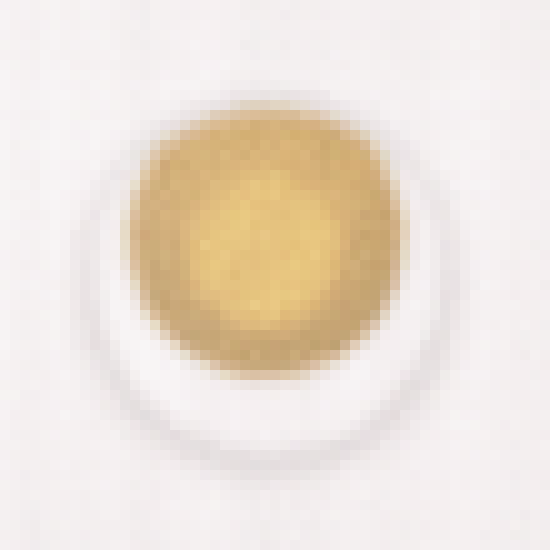

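The pin now sits concentric in the hole within about 0.3 mm once parallax is removed. I'll lower gently and watch the force.

{"name": "play_rows", "arguments": {
  "deltas": "1 0.2 0 1 0; 1 0.2 0 3 0; 1 0.2 0 5 0; 1 0.2 0 7 0; 1 0.2 0 9 0; 1 0.2 0 11 0; 1 0.2 0 13 0; 1 0.2 0 14 0; 1 0.2 0 14 0; 1 0.2 0 14 0"
}}

```text
clock: 14.78
tcp_pos: [0.4824, -0.1881, 0.0776]
tcp_rot: [-1.827, -2.556, -0.0]
ft_force: [0.3, -0.3, -5.2]
finger_gap: 0.0138
finger_force: 30.0
```

Both pins have entered with no contact force. Continuing down.

{"name": "play_rows", "arguments": {
  "deltas": "1 0 0 1.5 0; 1 0 0 3 0; 1 0 0 4.5 0; 1 0 0 6 0; 1 0 0 7.5 0; 1 0 0 9 0; 1 0 0 10 0; 1 0 0 11 0; 1 0 0 11 0; 1 0 0 11 0"
}}

```text
clock: 15.62
tcp_pos: [0.4824, -0.1882, 0.0667]
tcp_rot: [-1.827, -2.556, -0.0]
ft_force: [0.5, -0.5, -4.6]
finger_gap: 0.0136
finger_force: 30.0
```

{"name": "play_rows", "arguments": {
  "deltas": "1 0 0 0.5 0; 1 0 0 1 0; 1 0 0 1.5 0; 1 0 0 2 0; 1 0 0 2.5 0; 1 0 0 2.5 0; 1 0 0 2.5 0; 1 0 0 2.5 0"
}}

```text
clock: 16.28
tcp_pos: [0.4825, -0.1882, 0.0642]
tcp_rot: [1.827, 2.556, 0.0]
ft_force: [0.4, -0.7, -4.7]
finger_gap: 0.0138
finger_force: 30.0
```

{"name": "play_rows", "arguments": {
  "deltas": "1 0 0 0.3 0; 1 0 0 0.6 0; 1 0 0 0.9 0; 1 0 0 1.2 0; 1 0 0 1.2 0; 1 0 0 1.2 0"
}}

```text
clock: 16.78
tcp_pos: [0.4825, -0.1882, 0.0638]
tcp_rot: [1.826, 2.556, -0.001]
ft_force: [-3.6, 0.5, 5.3]
finger_gap: 0.0136
finger_force: 30.0
```

The force swung by +10 N at TCP z = 63.8 mm, which is exactly the expected seated height. I'll release and rise.

{"name": "play_rows", "arguments": {
  "deltas": "0.5 0 0 0 0; 0.4 0 0 0 0; 0.4 0 0 0 0; 0.4 0 0 0 0; 0.4 0 0 0 0; 0.4 0 0 0 0; 0.4 0 0 0 0; 0.4 0 0 0 0"
}}

```text
clock: 17.45
tcp_pos: [0.4825, -0.1882, 0.063]
tcp_rot: [1.827, 2.556, 0.0]
ft_force: [0.2, -0.4, 0.7]
finger_gap: 0.0546
finger_force: 0.0
```

{"name": "play_rows", "arguments": {
  "deltas": "0.4 0 0 -8 0; 0.4 0 0 -25 0; 0.4 0 0 -50 0; 0.4 0 0 -80 0; 0.4 -10 0 -110 0; 0.4 -25 0 -135 0; 0.4 -40 0 -150 0; 0.4 -45 0 -158 0; 0.4 -45 0 -160 0; 0.4 -45 0 -160 0"
}}

```text
clock: 18.28
tcp_pos: [0.4967, -0.2303, 0.223]
tcp_rot: [-1.827, -2.555, -0.0]
ft_force: [-0.0, -0.3, -0.1]
finger_gap: 0.0549
finger_force: 0.0
```

Run:
```python
from h import *
im,d,K,D,E=snap("wrist");W=cloud(d,K,D,E);i=im.astype(int);cv2.imwrite("pics/w6.png",im)
b=(i[...,0]-i[...,2]>60);r=np.hypot(W[...,0]-.483,W[...,1]+.19)<.11
m=r&(i.min(2)>120)&(abs(W[...,2]-.05)<.008);Q=W[m]
A=np.c_[Q[:,:2]-Q[:,:2].mean(0),np.ones(len(Q))];print("plate z,slopes",np.median(Q[:,2]),np.linalg.lstsq(A,Q[:,2],rcond=None)[0],cv2.minAreaRect(Q[:,:2].astype(np.float32)))
print("handle top",np.median(W[b&r&(W[...,2]>.08)][:,2]));shift([.48,-.19,.2])
```

```text
plate z,slopes 0.05005162273965402 [0.00081465 0.00013093 0.05009856] ((0.48733842372894287, -0.20517706871032715), (0.08008382469415665, 0.1820927858352661), 18.902807235717773)
handle top 0.08987857395445556
at [ 0.4962 -0.2297  0.2223] yaw 108.93 shift [42.8 -2.4 22.3] turn None t 18.3333 q [ 1.2   0.49 -1.06  1.8   0.47  1.13  0.31]
```

View pics/w6.png

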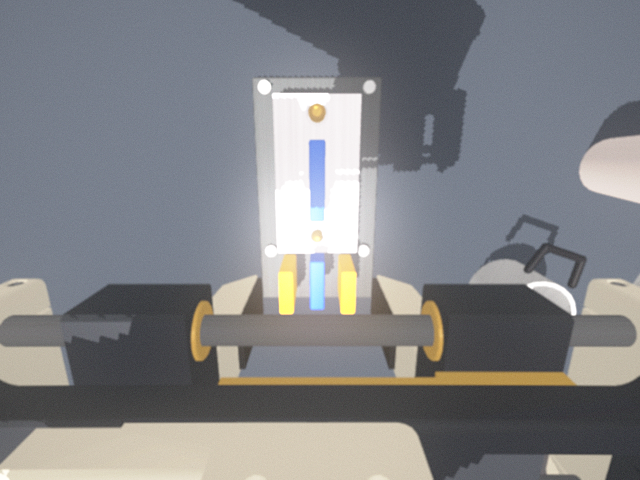

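The picture shows the cover seated on the mould. The pins stand through the holes at (317,112) and (317,237), and the tab at (317,282) lies between the yellow cheeks. The plate top measures 50 mm and level, so it is flush. Handing in.

```bash
python3 -c "
from rig import job
print(job.sign_off())"
```

```text
the job is handed in; nothing more can be done
None
```

The blue-handled cover is seated flush and level on the mould, with the tab between the yellow cheeks and the gripper clear; I signed the job off at about 18 s, and the sign-off returned no verdict.

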